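# Peel the top sample tray off the stack and present it to the reader

### The job

The white sample tray clings to the grey trays it is nested in: take its blue corner tab and peel it off by raising that corner first, while the opposite corner still rests in the stack, so that the grey trays stay where they are. Then present the tray to the blue bench reader: hold it level in the air, centred over the round window and about 10 cm above it, and finish while still holding it there. Leave everything else on the bench alone.

Things in the scene. Friction and masses are not known exactly. Their poses are not given: they have to be found in the camera images.
- sample_tray: white square tray with eight sample pockets, 130 x 130 mm over its flange, 17 mm high without the tab, about 70 g. Origin: centre of its underside, z up, x and y along its edges. Its foot (112 x 112 x 3 mm) is nested 6 mm deep in the grey trays' rim with about 1.5 mm play, and clings by two sprung snap beads at the middles of its +x and +y edges, which hold with roughly 3 N each.
- tray_center (a point): the middle of the sample tray, 8.5 mm above its underside; axes as the tray's
- tab (a point): grip point of the blue upright tab over the tray's (-x, -y) corner, at (-53, -53, 43) mm in the tray's frame. The tab is a fin 10 mm thick and 26 mm long, lying along the tray's diagonal; it rises from the flange (17 mm above the tray's underside) to 57 mm above it. Pinch it across its 10 mm from above. Site axes as the tray's.
- far_corner (a point): corner of the tray's foot opposite the tab, at (56, 56, 0) mm in the tray's frame, at underside height: pivot of the peel. Turned up about this corner, the tray is free of both beads after about 0.15 rad (tab up about 25 mm), with a pull of about 3 to 5 N at the tab. Pulled straight up without tilting it may drag or tip the grey trays along. Axes as the tray's.
- tray_stack: two grey trays fixed to each other, 130 x 130 x 28 mm, 0.5 kg, standing loose on the bench. Origin: centre of the underside; axes along the edges, same as the sample tray's at the start. The sample tray's underside rests 22 mm above this origin. The blue tab's corner looks roughly toward the robot (up to about 30 degrees off to either side).
- reader_window (a point): centre of the round window (60 mm across in a 72 mm steel ring) on top of the blue reader, a fixed box 110 x 110 mm; the window lies 38 mm above the bench, z up. Reader and stack may swap sides of the bench.
- petri_dish: small round dish with sample, 59 mm across, 12 mm high, loose bystander; origin: centre of the underside
- jar_oxide: white-capped sample jar, 58 mm across, 71 mm high, loose bystander; origin: centre of the underside
- tweezers: flat steel tweezers, 111 mm long, lying loose, bystander; origin: centre of the underside
- drip_dish: black flat dish, 128 x 103 x 18 mm, loose bystander; origin: centre of the underside
Not all that is in view belongs to the job. Of the things that look like the part that bears reader_window, take the one that is nearest to the robot's base at the start.

How it is judged:
By the outcome, as a careful person would: the job done as asked, in the order asked, and still so for the second after the job is handed in, while the arm keeps its last pose, push and grip.
It also fails if it takes over 40 s, if anything falls off the work surface, if the arm or the gripper's body presses on something with over 40 N, if the wrist force passes 120 N, or if a joint passes its speed limit or range.

### The arm

A 6-joint arm with a two-finger parallel gripper is mounted at the origin on a cart in front of the work surface, level with it; the furniture and walls round the work are solid. World frame = base frame: x ahead of the robot, y to its left, z up, the work surface at z = 0. Lengths are in mm, angles in rad, forces in N, time in s.
With the tool pointing down it reaches from about 375 to 750 mm from the base axis. Payload 9 kg.
Tool frame: the origin (TCP) lies at the very end of the fingers, on their centre line; the grasp point (between the pads) lies 19 mm behind it (env.grip_point_offset is the distance from the TCP to the grasp point, in mm); z points along the fingers, y is the line along which they close (so a half turn about z gives the same grasp; the last joint's range is limited). The gripper opens to 85 mm and grips with 20 to 120 N. Pads are 22 mm wide; open, the fingers measure 114 mm over their backs; the gripper's body (76 mm by 85 mm) begins 54 mm behind the grasp point. The pads swing forward as they close: fully open they stand 13 mm farther back than shut.
Start: joints at [-1.409, 0.104, 0.097, 1.564, 0, 1.353], TCP at [222.453, -557.271, 231.331] pointing down, gripper open.
Joint ranges: [-2.99, 2.99], [-0.84, 1.86], [-1.1, 1.16], [-1.84, 2.11], [-1.51, 1.56], [-3.14, 3.14]. Speed limits (rad/s): [2.22, 2.22, 2.57, 3.14, 3.14, 3.14].

### API

Orientations are given as a unit quaternion [w, x, y, z].
In Python, from station import env gives the robot as it stands. Calls block until the motion is done:
- env.goto(position, orientation): joint-space move of the TCP to a pose.
- env.move_straight(position, attitude=None, max_speed=150): straight line of the TCP; attitude=None keeps the orientation; max_speed is the mean speed in mm/s.
- env.goto_joints(angles): joint-space move.
- env.release() and env.close(): open the fingers fully, or close them until they stop; the grip force is fixed at half the most.
- env.sleep(seconds).
- env.inverse_kinematics(position, orientation): joint angles nearest the present ones, or None.
- env.grab_frame(name): name is "side" or "top"; returns (picture, depth): 400x640x3 uint8, blue, green, red; 400x640 float32, mm along the optical axis (not along the pixel's ray), 0 where there is no reading.
- env.get_calibration(name): a dict with "mtx" (3x3 intrinsics, pixels), "k1" (the pictures are not rectified: a ray, as slopes to the right and down, at radius r is drawn at 1 + k1 r^2 times it, then the intrinsics apply), "R" (3x3) and "t" (3): a world point X has camera coordinates R X + t. Camera axes: x right, y down, z forward; pixel columns grow to the right and rows downward; lengths in mm; the calibration is good to about 2 mm. A picture is of the moment at which its call begins. get_calibration takes no time and is no camera call.
A pose or a line that the arm cannot do raises env.IKError and nothing moves.
- env.job_done(): hands the job in; it is judged then, once.
Trained networks look in the newest picture that a camera, given by its name, has taken for a name from the list of things; names that differ only in an ending like _2 or _b are one class to them, and where a whole thing is asked for, a point or a joint stands for the part that bears it (a point fixed in the world has none). Each returns a list of dicts, best first, with "score" (0 to 1); they miss things now and then, are a little off and sometimes report something else, mostly with a low value. They report only what shows in the picture. A call takes as long as a camera call. They do not tell look-alikes from the thing itself.
- env.recognise(query, camera): "centre" ([x, y, z] in mm, in world coordinates, good to about 4 mm: the middle of the surface that is visible of it).
- env.tip_of(query, camera): "centre" ([x, y, z] in mm, in world coordinates, good to about 4 mm: a listed point, or the origin of a listed thing).
Readings, each from a call of its own:
- env.read_time(): time.
- env.read_qpos(): joint angles.
- env.read_joint_vel(): joint speeds.
- env.read_joint_efforts(): joint torques, N m.
- env.read_tcp_pos(): TCP position.
- env.read_eef_rot(): TCP orientation.
- env.read_force(): force on the tool from outside, world axes, zero at the start.
- env.read_moment(): the same for the moment, N m.
- env.read_finger_gap(): finger opening in mm.
- env.read_grasp_force(): force on a finger pad.
Only numpy, scipy, OpenCV 4.12 (cv2) and the standard library are available. Lean on these libraries where they do the work, as an engineer would, in place of code of your own. Each camera call takes 0.05 s, during which the arm holds its last target. There are 200 camera calls.

## Working session

There is one attempt and no reset: what is moved stays moved. The work goes in short steps, each a Python script; the robot and the scene stay as the last script left them, time stands still between calls to the robot, and variables do not carry over. Pictures are saved under pics/ and viewed, at most 10 in all, crops included, and the job is handed in when it is done.

```bash
mkdir -p pics; ls
python3 - <<'E'
from station import env
import cv2,numpy as np
for c in("top","side"):
    p,d=env.grab_frame(c); cv2.imwrite(f"pics/{c}0.png",p); np.savez(f"{c}0.npz",p=p,d=d)
    k=env.get_calibration(c); print(c,k["mtx"].tolist(),k["k1"],k["R"].round(3).tolist(),k["t"].round(0).tolist())
    for q in("tray_center","tab","far_corner","tray_stack","reader_window"):
        print(q,[(np.round(r["centre"]).tolist(),round(r["score"],2)) for r in env.tip_of(q,c)])
print(env.read_time(),env.read_eef_rot())
E
```

```text
pics
top [[448.7766929777166, 0.0, 316.4357188302384], [0.0, 448.7766929777166, 193.46113926565582], [0.0, 0.0, 1.0]] 0.037820476258238124 [[-0.019, -1.0, 0.004], [-0.997, 0.019, -0.077], [0.077, -0.005, -0.997]] [-17.0, 579.0, 1404.0]
tray_center [([517.0, -165.0, 30.0], 0.96)]
tab [([456.0, -125.0, 64.0], 0.79)]
far_corner [([591.0, -204.0, 20.0], 0.9)]
tray_stack []
reader_window [([740.0, 369.0, 41.0], 0.74), ([500.0, 155.0, 39.0], 0.67)]
side [[415.61282223160964, 0.0, 318.24616424823506], [0.0, 415.61282223160964, 194.86094918864018], [0.0, 0.0, 1.0]] 0.026668129105766894 [[0.892, -0.452, -0.0], [-0.232, -0.457, -0.858], [0.388, 0.766, -0.513]] [-517.0, 189.0, 1281.0]
tray_center [([517.0, -166.0, 31.0], 0.68), ([394.0, 384.0, 3.0], 0.53)]
tab [([454.0, -127.0, 69.0], 0.9)]
far_corner [([587.0, -205.0, 24.0], 0.62)]
tray_stack [([521.0, -384.0, 1.0], 0.66), ([518.0, -164.0, 4.0], 0.54)]
reader_window [([743.0, 372.0, 36.0], 0.46)]
0.6 [ 7.03287404e-05  9.82025238e-01  1.88749643e-01 -1.14060495e-06]
```

View pics/top0.png

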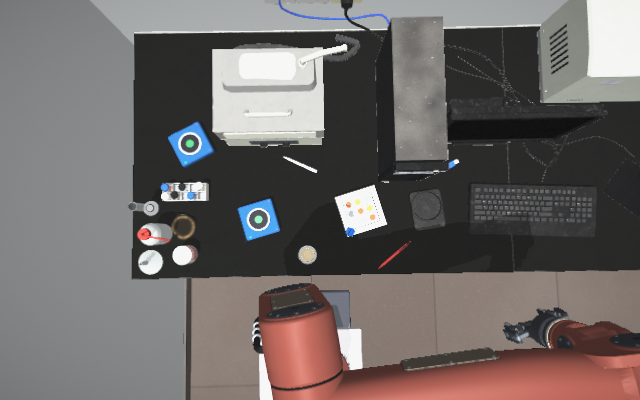

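View pics/side0.png

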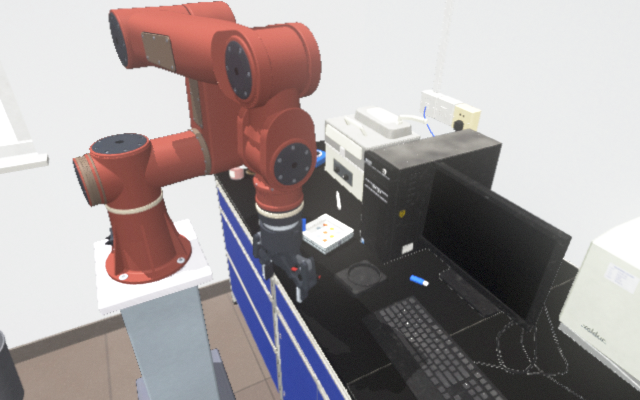

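The tray is at px (360,210) with its tab at (349,231). There are two blue readers: one at px (258,219), about 523 mm from the base, and one at px (190,144), about 827 mm. The first is nearest, so it is the one meant. Next I'll confirm it in a crop and refine the poses.

```bash
cat > h.py <<'E'
import cv2,numpy as np
from station import env
def cloud(c,p,d):
    k=env.get_calibration(c); M=k["mtx"]
    v,u=np.mgrid[0:400,0:640]
    q=np.stack([(u-M[0,2])/M[0,0],(v-M[1,2])/M[1,1]],-1)
    s=q.copy()
    for _ in range(5): s=q/(1+k["k1"]*(s**2).sum(-1,keepdims=True))
    X=np.dstack([s*d[...,None],d])
    return (X-k["t"])@k["R"]
E
python3 - <<'E'
from h import *
z=np.load("top0.npz");p,d=z["p"],z["d"]; W=cloud("top",p,d)
np.save("W0.npy",W)
hsv=cv2.cvtColor(p,cv2.COLOR_BGR2HSV)
blue=(hsv[...,0]>95)&(hsv[...,0]<125)&(hsv[...,1]>120)
def near(c,r): return np.hypot(W[...,0]-c[0],W[...,1]-c[1])<r
m=near((517,-165),110)&(W[...,2]>22)&(W[...,2]<50)&~blue&(hsv[...,2]>120)
P=W[m]; r=cv2.minAreaRect(P[:,:2].astype(np.float32)); print("tray",r,cv2.boxPoints(r).round(1).tolist(),len(P),np.median(P[:,2]))
m=near((455,-126),40)&blue; P=W[m]; print("tab",P.mean(0).round(1),len(P),P[:,2].min(),P[:,2].max())
T=P[P[:,2]>65][:,:2]; print(T.mean(0),np.linalg.svd(T-T.mean(0))[2][0])
m=near((500,155),90)&(W[...,2]>25)&(W[...,2]<60); P=W[m]; r=cv2.minAreaRect(P[:,:2].astype(np.float32)); print("reader",r,np.median(P[:,2]))
cv2.imwrite("pics/crop1.png",cv2.resize(p[110:290,150:430],None,fx=2.8,fy=2.8,interpolation=cv2.INTER_CUBIC))
E
```

```text
tray ((522.1717529296875, -165.2036590576172), (130.5309295654297, 130.79879760742188), 16.24158477783203) [[441.20001220703125, -120.69999694824219], [477.79998779296875, -246.1999969482422], [603.0999755859375, -209.6999969482422], [566.5, -84.19999694824219]] 1632 32.89921115429384
tab [ 456.1 -127.6   56.7] 62 -4.326134289279091 85.57637325259037
[ 455.71883653 -128.30770614] [-0.84077116  0.54139067]
reader ((501.0586242675781, 155.1706085205078), (109.88652038574219, 109.94400024414062), 16.0116024017334) 36.63323323260052
```

View pics/crop1.png

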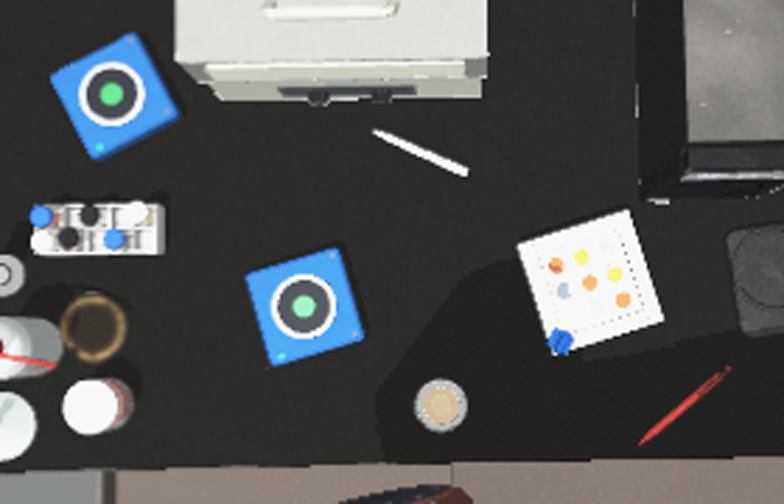

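The crop confirms it: the nearest reader is at crop (304,306), and the tray at (590,280) has its tab at (560,341). The tray fit, 130.5 mm square, puts the tab at (456.5,-129.1), which matches the direct tab measurement of (455.7,-128.3). Moving to hover.

```bash
cat >> h.py <<'E'
from scipy.spatial.transform import Rotation as Ro
def rot(yaxis):  # tool down, closing along yaxis
    y=np.append(yaxis,0)/np.linalg.norm(yaxis); z=np.array([0,0,-1.]); return Ro.from_matrix(np.c_[np.cross(y,z),y,z])
def q(R): 
    a=R.as_quat(); return [a[3],a[0],a[1],a[2]]
D=np.array([.877,-.481,0]); N=np.array([.481,.877])
TAB=np.array([456.,-128.6,65]); FAR=np.array([591.4,-203.3,22])
E
python3 - <<'E'
from h import *
for s in(1,-1): print(s,env.inverse_kinematics([456,-128.6,160],q(rot(s*N))))
R=rot(N)
js=[env.inverse_kinematics([456,-128.6,160],q(rot(s*N))) for s in(1,-1)]
c=[(abs(j[5]),s) for j,s in zip(js,(1,-1)) if j is not None]; s=min(c)[1]; print("use",s)
env.goto([456,-128.6,160],q(rot(s*N)))
for c in("side","top"):
    p,d=env.grab_frame(c); W=cloud(c,p,d); h=cv2.cvtColor(p,cv2.COLOR_BGR2HSV)
    m=(np.hypot(W[...,0]-456,W[...,1]+128)<35)&(h[...,0]>95)&(h[...,0]<128)&(h[...,1]>110)&(W[...,2]>45)&(W[...,2]<90)
    P=W[m]; print(c,len(P),P.mean(0) if len(P) else 0,(P[:,:2]@N).mean(), np.ptp(P[:,:2]@N),P[:,2].max() if len(P) else 0)
    cv2.imwrite(f"pics/{c}1.png",p)
    if c=="side": cv2.imwrite("pics/side1c.png",cv2.resize(p[120:300,200:420],None,fx=3,fy=3))
print(env.read_tcp_pos(),env.read_qpos(),env.read_time())
E
```

```text
1 [-0.55195084 -0.28994604 -0.40378912  1.45695325  0.         -0.05029023]
-1 [-0.55195084 -0.28994604 -0.40378912  1.45695325  0.          3.09130242]
use 1
side 78 [ 451.98130485 -133.50066157   65.77448579] 100.32292743564642 13.476041272334157 82.37701238019129<stdin>:10: RuntimeWarning: Mean of empty slice.
  ret = ret.dtype.type(ret / rcount)
Traceback (most recent call last):
ValueError: zero-size array to reduction operation maximum which has no identity
```

View pics/side1c.png

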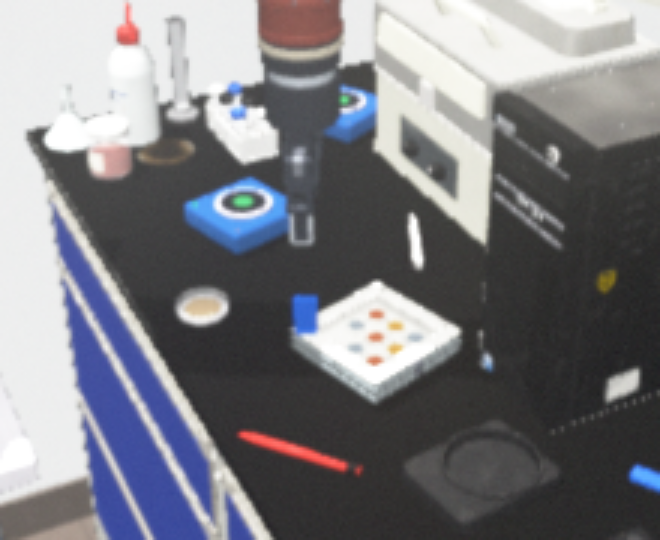

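The side crop shows the gripper above the tab (crop (305,312)) and the correct reader at (240,210). The tab face gives 105.3 mm along the closing direction against the planned 106.5 mm, so I'll centre at about 106.1. Descending and gripping.

```bash
sed -i 's/456.,-128.6,65/455.8,-129.0,65/' h.py
python3 - <<'E'
from h import *
R=rot(N)
env.move_straight([*TAB[:2],46],q(R),100)
print(env.read_force())
env.close(); print(env.read_finger_gap(),env.read_grasp_force(),env.read_force(),env.read_tcp_pos(),env.read_time())
p,d=env.grab_frame("side"); cv2.imwrite("pics/side2.png",cv2.resize(p[150:300,220:400],None,fx=3.5,fy=3.5))
E
```

```text
[-0.17396886  0.36859443  0.34581038]
9.260639433905878 58.83613407611847 [-1.25303585 -0.86435153  2.45470675] [ 455.79622948 -129.20018496   46.14188199] 4.4583
```

View pics/side2.png

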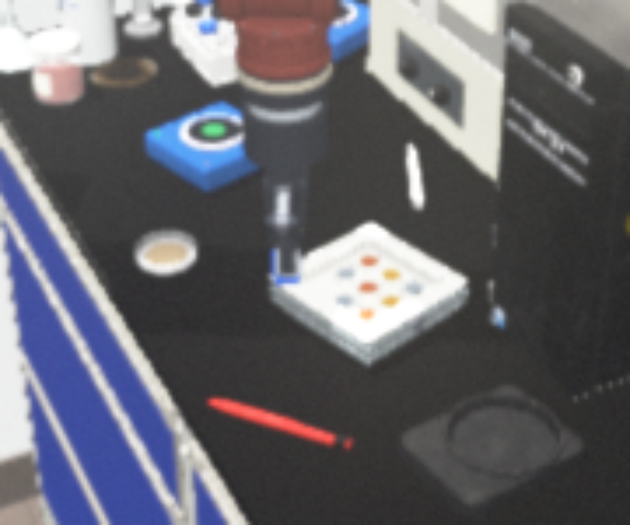

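The grip is good: gap 9.3 mm, low wrist force. Now I'll peel about the far corner in small steps.

Run:
```python
from h import *
R0=rot(N); P0=env.read_tcp_pos(); 
P0=np.array(P0)
for th in np.arange(.03,.241,.03):
    A=Ro.from_rotvec(th*np.append(N,0))
    P=FAR+A.apply(P0-FAR); env.move_straight(P,q(A*R0),40)
    print(round(th,2),P.round(1),np.round(env.read_force(),1),round(env.read_finger_gap(),1))
print(env.read_time())
p,d=env.grab_frame("side"); cv2.imwrite("pics/side3.png",cv2.resize(p[150:300,220:400],None,fx=3.5,fy=3.5))
```

```text
0.03 [ 456.5 -129.6   50.8] [-0.2 -0.5 -0.8] 9.3
0.06 [ 457.3 -130.    55.4] [-1.2 -0.3 -0.2] 9.1
0.09 [ 458.2 -130.6   60. ] [-1.9  0.5  0.6] 9.1
0.12 [ 459.3 -131.1   64.5] [-1.8  0.4 -0.2] 9.2
0.15 [ 460.5 -131.8   69. ] [-1.8 -0.2 -0.6] 9.2
0.18 [ 461.8 -132.5   73.4] [-1.1  0.4  0.2] 9.1
0.21 [ 463.2 -133.3   77.9] [ 0.  -0.2 -0.5] 9.3
0.24 [ 464.7 -134.1   82.2] [-0.4  0.2  0.3] 8.8
6.65
```

View pics/side3.png

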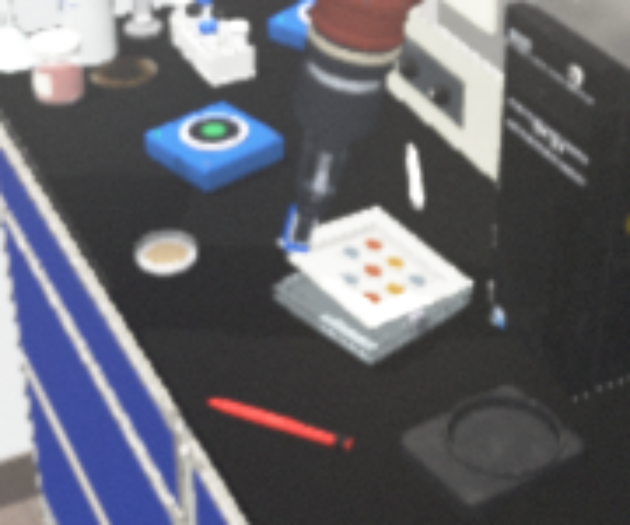

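The tray is peeled, its far corner still seated and the grey stack unmoved. Next I'll lift it, level it and carry it to the reader.

Run:
```python
from h import *
P=np.array(env.read_tcp_pos())
env.move_straight(P+[0,0,100],None,80)
env.move_straight(P+[-5,4,100],q(rot(N)),60)
C=np.array([501.,155.2]); u=C/np.linalg.norm(C); Np=np.array([-u[1],u[0]])
T=C-75.5*u
env.goto([*T,185],q(rot(Np)))
env.move_straight([*T,158],None,60)
env.sleep(.5)
print(env.read_tcp_pos(),env.read_force(),env.read_finger_gap(),env.read_qpos(),env.read_time())
p,d=env.grab_frame("side"); np.savez("s4.npz",p=p,d=d); cv2.imwrite("pics/side4.png",cv2.resize(p[90:300,180:400],None,fx=2.7,fy=2.7))
W=cloud("side",p,d)
m=(np.hypot(W[...,0]-501,W[...,1]-155)<120)&(W[...,2]>115)&(W[...,2]<165)&(p.min(-1)>130); print(m.sum(),W[m].mean(0))
for c in("side","top"):
    if c=="top":
        p,d=env.grab_frame(c); np.savez("t4.npz",p=p,d=d); cv2.imwrite("pics/top4.png",cv2.resize(p[110:310,180:420],None,fx=3,fy=3))
    for k in("tray_center","tab","far_corner","tray_stack","reader_window"):
        print(c,k,[(np.round(r["centre"]).tolist(),round(r["score"],2)) for r in env.tip_of(k,c)])
```

```text
[428.89474235 132.88538245 158.0507713 ] [ 0.10172948 -0.11457548 -1.39845751] 9.39617625019187 [ 7.63672310e-03 -3.71585037e-01 -4.72776577e-01  1.46954726e+00
  2.04055983e-05 -2.92839633e-01] 10.775
554 [504.97671542 148.69081005 144.59567729]
side tray_center [([497.0, 157.0, 144.0], 0.9)]
side tab [([427.0, 134.0, 180.0], 0.89), ([522.0, -166.0, -0.0], 0.37)]
side far_corner [([574.0, 176.0, 134.0], 0.78)]
side tray_stack [([520.0, -167.0, 3.0], 0.95)]
side reader_window [([498.0, 158.0, 36.0], 0.68), ([742.0, 366.0, 36.0], 0.6)]
top tray_center [([500.0, 156.0, 140.0], 0.66)]
top tab [([429.0, 136.0, 178.0], 0.56)]
top far_corner [([581.0, 179.0, 134.0], 0.57)]
top tray_stack [([383.0, 6.0, 1.0], 0.49)]
top reader_window [([744.0, 370.0, 38.0], 0.84)]
```

View pics/side4.png

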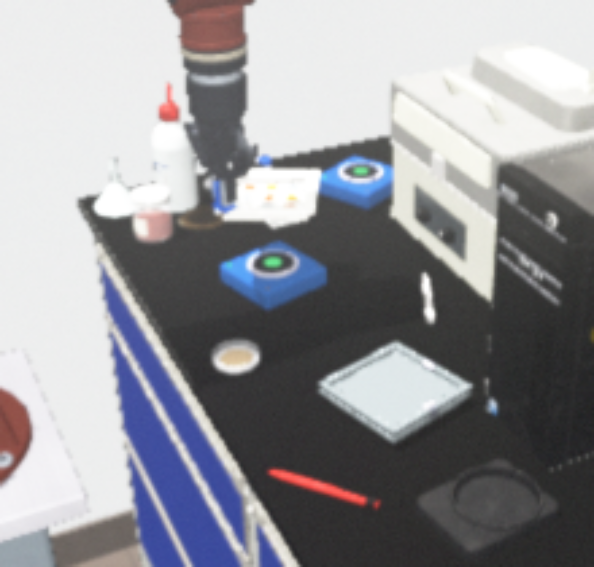

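View pics/top4.png

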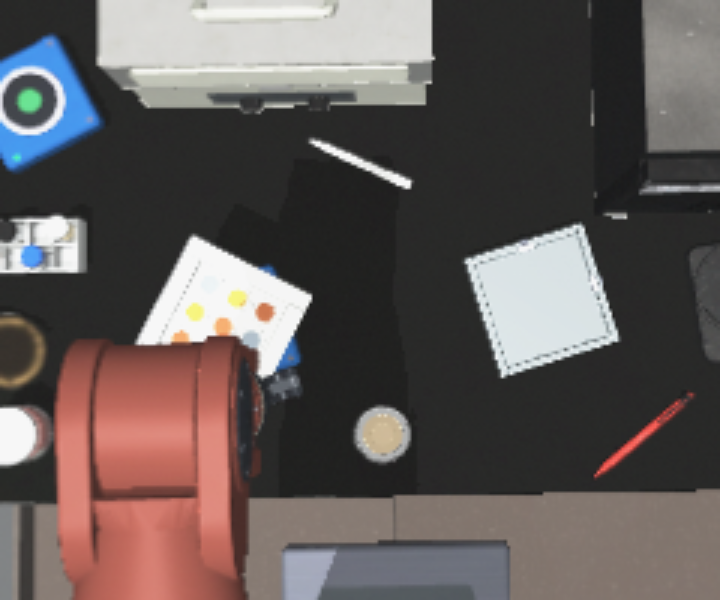

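The tray hangs over the reader (top crop (225,310)) and the stack sits where it was (540,300). I'll check level and position with a plane fit on the depth.

Run:
```python
from h import *
C=np.array([501.,155.2]); u=C/np.linalg.norm(C); n=np.array([-u[1],u[0]])
for f,c in(("t4","top"),("s4","side")):
    z=np.load(f+".npz");p,d=z["p"],z["d"];W=cloud(c,p,d)
    m=(np.hypot(W[...,0]-501,W[...,1]-155)<105)&(W[...,2]>115)&(W[...,2]<175)&(p.min(-1)>120)
    m=cv2.erode(m.astype(np.uint8),np.ones((2,2)))>0
    X=W[m]; a=(X[:,:2]-C)@u; b=(X[:,:2]-C)@n; A=np.c_[a,b,np.ones(len(a))]; w=np.ones(len(a),bool)
    for _ in range(5):
        s=np.linalg.lstsq(A[w],X[w,2],rcond=None)[0]; r=X[:,2]-A@s; w=abs(r)<4
    print(c,len(a),w.sum(),"slope u,n",s[:2],"z",s[2],"range a",a.min(),a.max(),"b",b.min(),b.max())
    if c=="top":
        P=W[(np.hypot(W[...,0]-522,W[...,1]+165)<110)&(W[...,2]>12)&(W[...,2]<50)]
        print("stack",cv2.minAreaRect(P[:,:2].astype(np.float32)))
```

```text
top 1145 489 slope u,n [ 0.0949889  -0.12430449] z 142.05426073522216 range a -58.15126821704007 84.4045465862847 b -88.98232741751576 75.7148243737231
stack ((522.0057983398438, -153.8111114501953), (130.40286254882812, 155.49754333496094), 16.118093490600586)
side 496 251 slope u,n [ 0.05376837 -0.1192319 ] z 142.7882323412246 range a -84.6284509015475 80.24661719425256 b -89.16574453161329 65.25997258467403
```

Run:
```python
from h import *
C=np.array([501.,155.2]); u=C/np.linalg.norm(C); n=np.array([-u[1],u[0]])
ex=(u+n)/2**.5; ey=(u-n)/2**.5   # tray edge dirs: ex toward left-far, ey toward right-far
for f,c in(("t4","top"),("s4","side")):
    z=np.load(f+".npz");p,d=z["p"],z["d"];W=cloud(c,p,d)
    g=(abs(W[...,2]-143)<35)&(p.min(-1)>100)&(np.hypot(W[...,0]-501,W[...,1]-155)<110)
    X=W[g]; e=(X[:,:2]-C)@ex; f2=(X[:,:2]-C)@ey
    print(c,"minAreaRect",cv2.minAreaRect(X[:,:2].astype(np.float32)))
    print("   rows: f=-60..60 cols e=-60..60, median z")
    for y in range(60,-61,-20):
        print(y,[ (int(np.median(X[k,2])*10)/10 if (k:=(abs(e-x)<8)&(abs(f2-y)<8)).sum()>3 else None) for x in range(-60,61,20)])
```

```text
top minAreaRect ((507.23895263671875, 151.53964233398438), (130.93081665039062, 113.93252563476562), 62.389122009277344)
   rows: f=-60..60 cols e=-60..60, median z
60 [152.4, 152.9, 152.4, 152.2, 153.1, 152.1, 152.3]
40 [152.5, 137.9, 139.2, 140.0, 139.8, 139.5, 152.4]
20 [152.5, 140.3, 138.2, 140.4, 138.6, 139.6, 151.9]
0 [152.3, 139.8, 140.8, 141.1, 141.4, 141.1, 152.7]
-20 [151.8, None, None, None, 139.1, 139.5, 152.1]
-40 [None, None, None, None, None, 142.1, 152.2]
-60 [None, None, None, None, None, None, None]
side minAreaRect ((498.3377685546875, 152.6300811767578), (132.76068115234375, 133.5213623046875), 63.410919189453125)
   rows: f=-60..60 cols e=-60..60, median z
60 [150.8, 150.6, 151.3, 151.3, 151.6, 151.2, 150.9]
40 [150.1, None, 141.2, 140.2, 138.3, 142.7, None]
20 [149.1, None, 141.4, 138.1, 138.1, 140.7, None]
0 [149.9, None, 139.9, 140.0, 139.3, 143.8, 150.6]
-20 [150.6, None, 139.6, 137.1, 138.7, 141.0, None]
-40 [152.9, None, 137.4, 139.9, 140.1, 141.8, None]
-60 [163.7, None, None, None, None, None, None]
```

The flange is level all round at 150–153 mm, so the underside is about 96 mm above the window, and the tray is centred within about 3 mm. Handing in.

```bash
python3 -c "
from station import env
print(env.read_finger_gap(),env.read_time()); print(env.job_done())"
```

```text
8.953500051594306 11.375
the job is handed in; nothing more can be done
None
```

I peeled the white tray off tab corner first, with no visible shift of the grey trays, and handed the job in at 11.4 s, still holding the tray level about 10 cm above the nearer reader's window, centred within about 3 mm.

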